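Take the push-to-release filter cartridge out of the pump test block

ROBOT

A 6-joint arm with a two-finger parallel gripper is mounted at the origin on the work surface. World frame = base frame: x ahead of the robot, y to its left, z up, the work surface at z = 0. Lengths are in m, angles in rad, forces in N, time in s.
With the tool pointing down it reaches from about 0.3 to 0.85 m from the base axis. Payload 5.4 kg.
Tool frame: the origin (TCP) lies at the very end of the fingers, on their centre line; the grasp point (between the pads) lies 19 mm behind it (r.grasp_offset is the distance from the TCP to the grasp point, in m); z points along the fingers, y is the line along which they close (so a half turn about z gives the same grasp; the last joint's range is limited). The gripper opens to 85 mm and grips with 20 to 120 N. Pads are 22 mm wide; open, the fingers measure 114 mm over their backs; the gripper's body (76 mm by 85 mm) begins 54 mm behind the grasp point. The pads swing forward as they close: fully open they stand 13 mm farther back than shut.
Start: joints at [1.014, 0.158, 1.597, -0, 1.386, -0.21], TCP at [0.195, 0.541, 0.231] pointing down, gripper open.
Joint ranges: [-2.91, 2.91], [-0.94, 2.29], [0.18, 2.7], [-1.29, 4.43], [0.17, 2.64], [-3, 3]. Speed limits (rad/s): [2.57, 2.57, 3.14, 3.14, 3.14, 3.14].

INTERFACE

Orientations are given as a unit quaternion [x, y, z, w].
In Python, from workcell import r gives the robot as it stands. Calls block until the motion is done:
- r.goto(position, orientation): joint-space move of the TCP to a pose.
- r.move_straight(position, rot=None, vel=0.15, until_force=None): straight line of the TCP; rot=None keeps the orientation; vel is the mean speed in m/s. With until_force (N) it stops when the force on the tool has changed by that much, and returns True; else False.
- r.move_j(angles): joint-space move.
- r.ungrasp() and r.gripper_close(): open the fingers fully, or close them until they stop; the grip force is fixed at half the most.
- r.sleep(seconds).
- r.solve_ik(position, orientation): joint angles nearest the present ones, or None.
- r.observe(): the state.
- r.capture(name): name is "side" or "top" or "wrist"; returns (picture, depth): 384x512x3 uint8, blue, green, red; 384x512 float32, m along the optical axis (not along the pixel's ray), 0 where there is no reading.
- r.get_calibration(name): a dict with "camera_matrix" (3x3 intrinsics, pixels), "R" (3x3) and "t" (3): a world point X has camera coordinates R X + t. Camera axes: x right, y down, z forward; pixel columns grow to the right and rows downward; lengths in m; the calibration is good to about 2 mm. A picture is of the moment at which its call begins: read the wrist's pose just before it. get_calibration takes no time and is no camera call; for the wrist camera it gives the pose at the moment of the call.
A pose or a line that the arm cannot do raises r.MotionError and nothing moves.
- r.hand_in(): hands the job in; it is judged then, once.
The state is a dict: "t": time; "joints": joint angles; "joint_velocities": joint speeds; "joint_torque": joint torques, N m; "tool_pos": TCP position; "eef_rot": TCP orientation; "force": force on the tool from outside, world axes, zero at the start; "wrist_torque": the same for the moment, N m; "finger_gap": finger opening in m; "grasp_force": force on a finger pad.
Only numpy, scipy, OpenCV 4.12 (cv2) and the standard library are available. Lean on these libraries where they do the work, as an engineer would, in place of code of your own. Each camera call takes 0.05 s, during which the arm holds its last target. There are 200 camera calls.

TASK

On the aluminium pump test block, press the red-capped filter cartridge down until it unlatches, let it spring up, then lift it out and stand it upright in the round steel dish, setting it down rather than dropping it. Then slide the yellow dust cover fully over the empty socket. Leave the blue-capped cartridge latched in its socket and do not disturb the grey pump cover, the rubber diaphragm or the screwdriver.

Things in the scene. Friction and masses are not known exactly. Their poses are not given: they have to be found in the camera images.
- station: Aluminium pump test block fixed to the bench, 110 mm (its x) by 270 mm (its y) by 100 mm high; origin at the centre of its underside, z up; position and yaw vary. Two vertical sockets of 39 mm bore open in its flat top (the deck, 100 mm above the bench), 85 mm either side of the middle along its y. Guide strips 4 mm high run along y, 31 mm either side of the middle. Its front (-x) faces the robot.
- socket_left (a point): Centre of the mouth of the socket at the block's +y end, at deck height.
- socket_right (a point): Centre of the mouth of the socket at the block's -y end, at deck height.
- red: Filter cartridge with a red cap: upright, round, 36 mm across, 70 mm tall, about 70 g; origin at the centre of its flat foot, z along it to the cap. From the foot up: 6 mm steel foot 36 mm wide, 16 mm brass neck 26 mm wide, 48 mm body 36 mm wide, its top 36 mm the red cap. Starts latched in either socket, cap top 10 mm above the deck; it cannot be pulled out while latched.
- red_top (a point): Centre of the top face of the red cap, 70 mm above the foot. Pressed about 7 mm straight down it unlatches (4 to 6 N; hard stop at 8 mm, so press to the stop). When let go, a damped spring lifts it within half a second until this point is 35 mm above the deck, with 35 mm still loose in the socket; it then lifts straight out.
- blue: The same kind of cartridge with a blue cap, latched in the other socket; leave it latched there. Origin at the centre of its foot.
- blue_top (a point): Centre of the top face of the blue cap.
- cover_tab (a point): Top centre of the dust cover's black tab. The cover is a yellow plate 56 mm square, 5 mm high, on the deck between the guide strips; the tab on its middle, 34 mm (block's x) by 16 mm (block's y), rises to 29 mm above the deck. It slides along the block's y against 1.5 N of friction and stays where left; end stops hold it exactly over either socket.
- cover (a joint): Slide of the dust cover along the block's y axis, m: 0 midway between the sockets, +0.085 over the +y (left) socket, -0.085 over the -y (right) socket. Starts within 10 mm of 0.
- dish: Round open steel dish, loose, 112 mm across the rim, 18 mm high, flat floor 4 mm above the bench and 94 mm across; origin at the centre of its underside. It stands to the left or to the right of the block.
- pump_cover: Grey domed pump cover, loose, 116 mm across its lugs, 43 mm high, on the other side of the block from the dish; origin under its centre. Leave alone.
- diaphragm: Black rubber diaphragm disc 80 mm across with brass plate and an upright steel stem, 32 mm high; origin under its centre. Leave alone.
- screwdriver: Screwdriver 180 mm long lying in front of the block. Leave alone.
There are look-alikes about, which are no part of the job. What is shaped like the red but purple or turquoise is not meant.

How it is judged:
On the way, in this order (a step that is already met when the one before it is completed fails the run):
1. the red cartridge has been released and has sprung up out of the deck (z of red_top in the frame of station above 0.126 m and horizontal distance between red and blue below 0.18 m), for 0.1 s.
2. the red cartridge stands upright in the steel dish, released (horizontal distance between red and dish below 0.032 m and angle between red's own z axis and vertical below 0.12 rad and z of red in the frame of dish below 0.009 m and contact force between red and the fingers below 0.05 N), for 0.2 s.
3. the dust cover is slid over the empty socket (((horizontal distance between cover_tab and socket_left below 0.008 m and horizontal distance between blue and socket_right below 0.006 m) or (horizontal distance between cover_tab and socket_right below 0.008 m and horizontal distance between blue and socket_left below 0.006 m))), for 0.2 s.
At the end, for the whole second after the job is handed in: The red cartridge stands upright (within 7 degrees) on the floor of the steel dish, released and at rest; the dust cover is within 8 mm of centred over the empty socket; the blue cartridge is still latched in its own socket, its cap top 6 to 14 mm above the deck (all of step 2 and z of blue_top in the frame of station between 0.106 and 0.114 m and ((horizontal distance between cover_tab and socket_left below 0.008 m and horizontal distance between blue and socket_right below 0.006 m) or (horizontal distance between cover_tab and socket_right below 0.008 m and horizontal distance between blue and socket_left below 0.006 m)) and linear speed of each of red, dish below 0.02 m/s); the robot touches nothing.
It fails at once if the blue cartridge is released (z of blue_top in the frame of station above 0.12 m).
It fails at once if the red cartridge is dropped (moves faster than 0.6 m/s while no finger holds it) (contact force between red and the fingers below 0.05 N and linear speed of red above 0.6 m/s).
It fails at once if the dish is shoved away by more than 40 mm (distance of dish from where it was at the start of the episode above 0.04 m).
It fails at once if the pump cover, the diaphragm or the screwdriver is moved by more than 30 mm (distance of any of pump_cover, diaphragm, screwdriver from where it was at the start of the episode above 0.03 m).
It also fails if it takes over 54 s, if anything falls off the work surface, if the arm or the gripper's body presses on something with over 40 N, if the wrist force passes 120 N, or if a joint passes its speed limit or range.

## Working session

There is one attempt and no reset: what is moved stays moved. The work goes in short steps, each a Python script; the robot and the scene stay as the last script left them, time stands still between calls to the robot, and variables do not carry over. Pictures are saved under pics/ and viewed, at most 10 in all, crops included, and the job is handed in when it is done.

```bash
mkdir -p pics
python3 - <<'E'
from workcell import r
import cv2,numpy as np
for n in("top","side"):
    im,d=r.capture(n); c=r.get_calibration(n)
    cv2.imwrite(f"pics/{n}0.png",im); np.savez(f"{n}0.npz",im=im,d=d,K=c["camera_matrix"],R=c["R"],t=c["t"])
    print(n,c["camera_matrix"],-c["R"].T@c["t"])
o=r.observe();print(o["t"],o["eef_rot"],o["force"],o["finger_gap"])
E
```

```text
top [[350.85356551   0.         254.99356108]
 [  0.         350.85356551 190.26831816]
 [  0.           0.           1.        ]] [ 0.41813422 -0.01022316  0.83673265]
side [[350.2292633    0.         256.23280357]
 [  0.         350.2292633  191.04375447]
 [  0.           0.           1.        ]] [ 0.326384   -0.57512064  0.72673008]
0.1 [ 1.72532606e-01  9.85003438e-01 -7.91055636e-04 -3.17253467e-04] [ 0.01738293 -0.20926556 -0.45369435] 0.08548988194225475
```

View pics/top0.png

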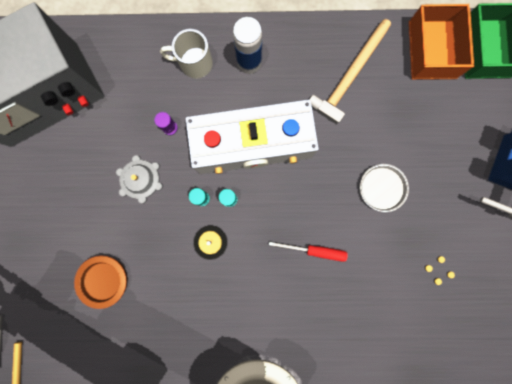

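View pics/side0.png

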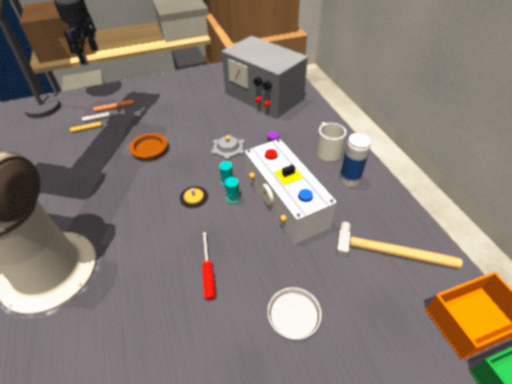

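The top view shows the red cap at (212,139), i.e. the left socket, the blue cap at (291,128), the cover tab at (253,131) and the dish at (384,188) to the right. The side view shows red (271,154), blue (306,195), the tab (288,170) and the dish (295,313). The turquoise and purple pieces are decoys. Next I triangulate from both views.

```bash
cat > vis.py <<'E'
import cv2,numpy as np
def blob(im,lo,hi,roi):
    h=cv2.cvtColor(im,cv2.COLOR_BGR2HSV); m=cv2.inRange(h,np.array(lo),np.array(hi))
    z=np.zeros_like(m); x0,y0,x1,y1=roi; z[y0:y1,x0:x1]=m[y0:y1,x0:x1]
    n,l,s,c=cv2.connectedComponentsWithStats(z); k=1+np.argmax(s[1:,4])
    return l==k
def cloud(v):
    K,R,t,d=v["K"],v["R"],v["t"],v["d"]; vv,uu=np.mgrid[:384,:512]
    p=np.dstack([(uu-K[0,2])/K[0,0]*d,(vv-K[1,2])/K[1,1]*d,d])
    return (p-t)@R
def tri(a,pa,b,pb):
    P=lambda v:v["K"]@np.c_[v["R"],v["t"]]
    X=cv2.triangulatePoints(P(a),P(b),np.array(pa,float),np.array(pb,float)).ravel(); return X[:3]/X[3]
E
python3 - <<'E'
from vis import *
T,S=[dict(np.load(f"{n}0.npz")) for n in("top","side")]
rois={"red":([0,150,90],[8,255,255],(200,125,225,152),(260,145,280,162)),
"blue":([100,150,80],[120,255,255],(278,115,305,142),(295,185,316,205)),
"tab":([0,0,0],[180,255,60],(240,118,266,146),(278,160,300,180)),
"yellow":([22,150,120],[35,255,255],(235,115,272,150),(270,155,305,188)),
"dish":([0,0,165],[180,50,255],(352,158,415,218),(260,280,330,345))}
for k,(lo,hi,a,b) in rois.items():
    c=[]
    for v,roi in((T,a),(S,b)):
        m=blob(v["im"],lo,hi,roi); C=cloud(v)[m]; C=C[np.isfinite(C).all(1)]
        hz=np.percentile(C[:,2],90); top=C[abs(C[:,2]-hz)<.006]
        ys,xs=np.nonzero(m); e=(xs.mean(),ys.mean()); c.append(e)
        print(k,m.sum(),np.round(e,1),"top z %.4f"%np.median(top[:,2]),"mean",top[:,:2].mean(0).round(4),"mid",((top.max(0)+top.min(0))/2).round(4)[:2],np.ptp(top,0).round(3))
    print("   tri",tri(T,c[0],S,c[1]).round(4))
C=cloud(T)
dk=(C[...,2]>.09)&(C[...,2]<.106); z=np.zeros_like(dk); z[95:175,180:325]=dk[95:175,180:325]
p=C[z]; print("deck",np.median(p[:,2]),cv2.minAreaRect(p[:,:2].astype(np.float32)))
for nm,v in(("T",T),("S",S)):
    C=cloud(v); m=(np.hypot(C[...,0]-.42,C[...,1]+.32)<.12)
    for lo,hi in((.002,.008),(.013,.023)):
        q=C[m&(C[...,2]>lo)&(C[...,2]<hi)]; print(nm,"dish",lo,len(q),cv2.minEnclosingCircle(q[:,:2].astype(np.float32)),np.median(q[:,2]))
E
```

```text
red 191 [211.9 138.5] top z 0.1101 mean [0.5956 0.0894] mid [0.5955 0.0891] [0.032 0.03  0.007]
red 80 [270.8 153.8] top z 0.1085 mean [0.5962 0.0844] mid [0.5966 0.0859] [0.028 0.031 0.007]
   tri [0.5978 0.09   0.1027]
blue 186 [290.5 127.2] top z 0.1099 mean [ 0.6177 -0.0771] mid [ 0.6182 -0.077 ] [0.031 0.032 0.007]
blue 112 [305.1 194.9] top z 0.1090 mean [ 0.6176 -0.0836] mid [ 0.6172 -0.0825] [0.03  0.031 0.007]
   tri [ 0.6204 -0.078   0.1016]
tab 70 [252.9 130.7] top z 0.1287 mean [0.6066 0.0021] mid [0.607  0.0018] [0.031 0.012 0.005]
tab 67 [288.  170.5] top z 0.1271 mean [ 0.6062 -0.0055] mid [ 0.6065 -0.0044] [0.026 0.014 0.007]
   tri [0.61   0.0022 0.1146]
yellow 34 [248.9 132.1] top z 0.1272 mean [0.6065 0.0101] mid [0.6058 0.0101] [0.028 0.004 0.004]
yellow 193 [287.9 176.5] top z 0.1041 mean [ 0.6051 -0.008 ] mid [ 0.6088 -0.003 ] [0.056 0.05  0.01 ]
   tri [0.6155 0.0116 0.0829]
dish 1710 [382.9 187.5] top z 0.0171 mean [ 0.4992 -0.3007] mid [ 0.4957 -0.2998] [0.108 0.11  0.01 ]
dish 2302 [294.1 312.8] top z 0.0158 mean [ 0.5023 -0.2952] mid [ 0.4968 -0.3034] [0.11 0.11 0.01]
   tri [ 0.4976 -0.3015  0.0093]
deck 0.1000178865151401 ((0.6081980466842651, 0.007440552115440369), (0.1118331104516983, 0.2701815962791443), 7.711703777313232)
T dish 0.002 1572 ((0.4200935661792755, -0.3200342059135437), 0.11992909014225006) 0.003543075184941523
T dish 0.013 206 ((0.4962925910949707, -0.29973214864730835), 0.05588381364941597) 0.016923694204986323
S dish 0.002 1376 ((0.4204317331314087, -0.32009416818618774), 0.11967583745718002) 0.0033596648959178174
S dish 0.013 210 ((0.49682900309562683, -0.30315738916397095), 0.055718399584293365) 0.016617968625180564
```

Depth and triangulation agree to about 5 mm. I refine from two wrist-camera positions above the block.

```bash
cat > rob.py <<'E'
from workcell import r
import numpy as np
psi=np.radians(7.65); Q=[-np.sin(psi/2),np.cos(psi/2),0,0]
ux=np.array([np.cos(psi),np.sin(psi),0]); uy=np.array([-np.sin(psi),np.cos(psi),0])
E
python3 - <<'E'
from rob import *; from vis import *
W=[]
for i,p in enumerate([(.55,.045,.32),(.55,-.03,.32)]):
    r.goto(p,Q); r.sleep(.3); c=r.get_calibration("wrist"); im,d=r.capture("wrist")
    W.append(dict(im=im,d=d,K=c["camera_matrix"],R=c["R"],t=c["t"])); cv2.imwrite(f"pics/w{i}.png",im)
    np.savez(f"w{i}.npz",**W[-1]); print(r.observe()["t"],-c["R"].T@c["t"])
cv2.imwrite("pics/w01.png",cv2.resize(np.hstack([w["im"] for w in W]),(800,300)))
full=(0,0,512,384)
for k,lo,hi in(("red",[0,150,90],[8,255,255]),("blue",[100,150,80],[120,255,255]),("yellow",[22,150,120],[35,255,255])):
    c=[]
    for w in W:
        m=blob(w["im"],lo,hi,full); C=cloud(w)[m]; hz=np.percentile(C[:,2],90); top=C[abs(C[:,2]-hz)<.005]
        ys,xs=np.nonzero(m); c.append((xs.mean(),ys.mean())); print(k,m.sum(),np.round(c[-1],1),"z %.4f"%np.median(top[:,2]),((top.max(0)+top.min(0))/2).round(4)[:2],np.ptp(top,0).round(3))
    print("  tri",tri(W[0],c[0],W[1],c[1]).round(4))
for w in W:
    C=cloud(w); m=(C[...,2]>.121)&(C[...,2]<.135)&(abs(C[...,0]-.607)<.04)&(abs(C[...,1]-.002)<.03); q=C[m]
    print("tab",m.sum(),np.median(q[:,2]),cv2.minAreaRect(q[:,:2].astype(np.float32)))
E
```

```text
2.65 [0.46561085 0.03420813 0.4632623 ]
3.4 [ 0.46566825 -0.04035003  0.46334915]
red 663 [286.5 201.9] z 0.1111 [0.5974 0.0902] [0.034 0.034 0.007]
red 610 [347.9 210.2] z 0.1110 [0.5972 0.09  ] [0.033 0.034 0.006]
  tri [0.5964 0.0897 0.1111]
blue 642 [144.2 202.1] z 0.1111 [ 0.6191 -0.0771] [0.034 0.034 0.007]
blue 633 [206.5 209.4] z 0.1111 [ 0.6194 -0.0772] [0.034 0.034 0.006]
  tri [ 0.6197 -0.078   0.1083]
yellow 1449 [212.9 199.1] z 0.1058 [0.6093 0.0024] [0.061 0.06  0.007]
yellow 1407 [273.3 206.7] z 0.1058 [0.6096 0.0022] [0.061 0.059 0.006]
  tri [0.6085 0.002  0.1001]
tab 434 0.12961259322702434 ((0.6091777086257935, 0.0018529212102293968), (0.033559732139110565, 0.016212141141295433), 7.782463073730469)
tab 408 0.12955832375351772 ((0.6094483137130737, 0.001979600638151169), (0.03384136036038399, 0.016072627156972885), 6.5370965003967285)
```

View pics/w01.png

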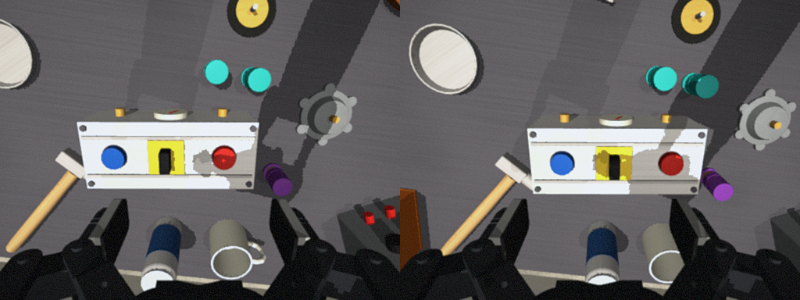

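All agree: red top is at (0.597, 0.090, 0.110), the tab at (0.609, 0.002, 0.129) and the yaw is 7.66°. Next I press the red cap.

Run:
```python
from rob import *; from vis import *
r.gripper_close(); X=np.array([.5968,.0900,0])
r.goto(X+[0,0,.16],Q); r.move_straight(X+[0,0,.118],vel=.12)
print(r.move_straight(X+[0,0,.095],vel=.03,until_force=16)); o=r.observe(); print(o["t"],o["tool_pos"],o["force"])
r.move_straight(X+[0,0,.16],vel=.12); r.goto([.55,.045,.32],Q); r.ungrasp()
c=r.get_calibration("wrist"); im,d=r.capture("wrist"); w=dict(im=im,d=d,K=c["camera_matrix"],R=c["R"],t=c["t"]); cv2.imwrite("pics/w2.png",im)
for k,lo,hi in(("red",[0,150,90],[8,255,255]),("blue",[100,150,80],[120,255,255])):
    C=cloud(w)[blob(im,lo,hi,(0,0,512,384))]; hz=np.percentile(C[:,2],90); top=C[abs(C[:,2]-hz)<.005]
    print(k,np.median(top[:,2]),((top.max(0)+top.min(0))/2).round(4)[:2])
o=r.observe(); print(o["t"],o["finger_gap"])
```

```text
True
6.0833 [0.59793581 0.08994774 0.10214656] [-0.07776268 -0.25218387  4.30771704]
red 0.13569015594167852 [0.5977 0.0899]
blue 0.11117185897905829 [ 0.6195 -0.0769]
8.275 0.08596040996096856
```

Run:
```python
from rob import *; from vis import *
X=np.array([.5973,.0900,0])
r.goto(X+[0,0,.20],Q); r.move_straight(X+[0,0,.105],vel=.1); r.gripper_close()
o=r.observe(); print(o["t"],o["finger_gap"],o["grasp_force"],o["tool_pos"])
r.move_straight(X+[0,0,.23],vel=.12); D=np.array([.497,-.301,0])
r.goto(D+[0,0,.22],Q); r.sleep(.2)
o=r.observe(); print(o["t"],o["finger_gap"],o["grasp_force"],o["tool_pos"])
im,d=r.capture("side"); c=r.get_calibration("side"); cv2.imwrite("pics/s3.png",im[150:384,180:400].repeat(2,0).repeat(2,1))
v=dict(im=im,d=d,K=c["camera_matrix"],R=c["R"],t=c["t"]); C=cloud(v)
m=(np.hypot(C[...,0]-.497,C[...,1]+.301)<.025)&(C[...,2]>.03)&(C[...,2]<.22); print("lowest",np.percentile(C[m][:,2],[0.5,2]) if m.any() else None)
```

```text
10.5 0.034310855515818604 59.50110912322998 [0.5974425  0.09003326 0.10523689]
13.3917 0.034168950106972865 59.69376504421234 [ 0.49753041 -0.30017304  0.22004391]
lowest [0.17850202 0.17970216]
```

View pics/s3.png

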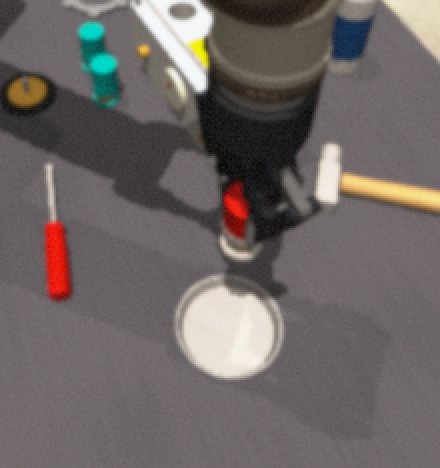

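The cartridge is held upright at crop (240,220), its foot at z≈0.18 as predicted, above the dish at (230,325). Next I set it down, check it, then slide the cover.

Run:
```python
from rob import *; from vis import *
D=np.array([.497,-.301,0])
r.move_straight(D+[0,0,.06],vel=.12)
print(r.move_straight(D+[0,0,.039],vel=.02,until_force=4)); o=r.observe(); print(o["t"],o["tool_pos"],o["force"])
r.ungrasp(); r.move_straight(D+[0,0,.20],vel=.12); r.goto([.50,-.15,.28],Q); r.sleep(.1)
im,d=r.capture("side"); cv2.imwrite("pics/s4.png",im[150:384,180:400].repeat(2,0).repeat(2,1))
c=r.get_calibration("top"); im,d=r.capture("top"); v=dict(im=im,d=d,K=c["camera_matrix"],R=c["R"],t=c["t"])
C=cloud(v); m=(np.hypot(C[...,0]-.497,C[...,1]+.301)<.05)&(C[...,2]>.06)&(C[...,2]<.09); q=C[m]
print(m.sum(),q.mean(0) if m.any() else 0, r.observe()["t"])
```

```text
True
15.675 [ 0.49687754 -0.30086323  0.04466328] [-2.11562648  0.62215238  4.15101475]
174 [ 0.49187385 -0.29832098  0.07300876] 18.5917
```

View pics/s4.png

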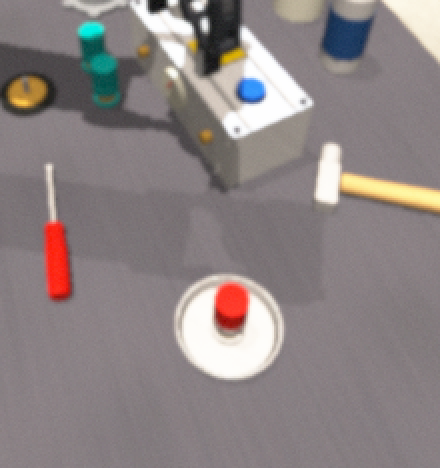

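The red cartridge stands upright in the dish (cap at crop (232,305), top at z 0.073), and blue is still latched. Now I slide the cover.

Run:
```python
from rob import *; from vis import *
A=np.array([.6093,.0019,0]); Z=[0,0,.113]
r.goto(A+[0,0,.20],Q); r.move_straight(A+Z,vel=.1); r.gripper_close(); o=r.observe(); print(o["finger_gap"],o["tool_pos"],o["force"])
G=np.array([.5971,.0898,0])+.003*uy
print(r.move_straight(G+Z,vel=.06,until_force=14)); o=r.observe(); print(o["t"],o["tool_pos"],o["force"])
r.ungrasp(); r.move_straight(o["tool_pos"]*[1,1,0]+[0,0,.20],vel=.12); r.goto([.55,.045,.32],Q); r.sleep(.1)
c=r.get_calibration("wrist"); im,d=r.capture("wrist"); C=cloud(dict(d=d,K=c["camera_matrix"],R=c["R"],t=c["t"])); cv2.imwrite("pics/w5.png",im)
q=C[(C[...,2]>.121)&(C[...,2]<.135)&(abs(C[...,0]-.6)<.04)&(abs(C[...,1]-.06)<.09)]
print("tab",cv2.minAreaRect(q[:,:2].astype(np.float32)))
b=C[blob(im,[100,150,80],[120,255,255],(0,0,512,250))]; print("blue z",np.percentile(b[:,2],90),r.observe()["t"])
```

```text
0.01435064826213609 [0.60933571 0.00190869 0.11328326] [-1.51201303  0.29649177  2.16005025]
False
22.75 [0.5976567  0.09057334 0.11332327] [ 3.87833122 -6.59001393  3.00900326]
tab ((0.5980295538902283, 0.09034512937068939), (0.03448471054434776, 0.01601659692823887), 8.38803482055664)
blue z 0.11214189936222402 25.0667
```

View pics/w5.png

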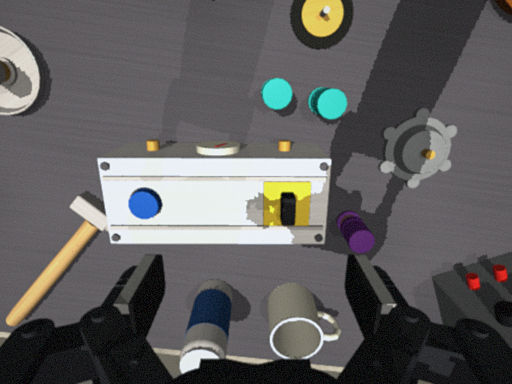

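The cover, with its tab at (288,208), sits over the left socket. It is within 1 mm of the socket centre and against its stop. Blue at (145,203) is still latched.

```bash
python3 -c "
from workcell import r
print(r.hand_in())"
```

```text
the job is handed in; nothing more can be done
None
```

The job is handed in at about 25 s of the 54 s: the red cartridge stands upright in the steel dish, the yellow cover is over the empty left socket within about 1 mm, and blue is still latched; no verdict was returned.

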